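# Slide the yellow box lid off its stack onto the gluing deck

### The job

Slide the yellow lid sideways off the top of its stack onto the raised white deck beside it, so that it ends lying flat and square on the red outline in the middle of the deck, and let go of it. Slide it across at its own level rather than picking it up, and leave the lids beneath it and the other stack, the one with the blue lid, where they are.

Things in the scene. Friction and masses are not known exactly. Their poses are not given: they have to be found in the camera images.
- stand: Fixed gluing stand. Grey base 86 (x) by 320 (y) mm, 6 thick; raised white deck in its middle, 86 (x) by 120 (y), flat top 34 mm above the table, with a central red outline 60 (x) by 84 (y) for one lid. A stack of three lids stands on the base at each end, centres about 112 mm from the deck's centre along +y and -y; which is which varies. Origin: on the table, straight below the deck's centre.
- yellow_lid: Flat wooden box lid, painted yellow, 56 (x) by 80 (y) by 15 mm, about 50 g, loose on top of one stack, its y within 8 degrees of the stand's y. Origin: centre of its underside, at the start 36 mm above the table (2 mm above deck level; about 12 mm gap between stack and deck). Can be pinched from above across its 56 mm width, fingertips just above its underside, or pushed at its end.
- under_yellow: The bare wooden lid straight under the yellow one, same size and mass, loose; it lies on a third such lid. Origin: centre of its underside, 21 mm above the table. To be left in place.
- blue_lid: Blue-painted lid of the same size and mass, loose on top of the other stack of three, at the other end of the stand. Origin: centre of its underside, 36 mm above the table. To be left in place.
Mind the look-alikes: they are no part of the job. Leave any black, orange or turquoise look-alike of the yellow_lid alone.

How it is judged (in metres and radians):
At the end, for the whole second after the job is handed in: The yellow lid lies flat and at rest on the deck, its centre within 20 mm along the deck (stand's y) and 15 mm across it (x) of the deck's centre, its long side within 12 degrees of the stand's y; the lid that was beneath it and the blue lid are within 12 mm of where they started (y of yellow_lid in the frame of stand between -0.02 and 0.02 m and x of yellow_lid in the frame of stand between -0.015 and 0.015 m and z of yellow_lid in the frame of stand between 0.031 and 0.037 m and angle between the y axis of yellow_lid and the y axis of stand, either way round below 0.21 rad and angle between yellow_lid's own z axis and vertical below 0.08 rad and linear speed of yellow_lid below 0.02 m/s and distance of each of under_yellow, blue_lid from where it was at the start of the episode below 0.012 m); the robot touches nothing.
It fails at once if the yellow lid is picked up: its underside centre rises more than 10 mm above its starting level (height (world z) of yellow_lid above 0.046 m).
It fails at once if the yellow lid is tipped by more than 17 degrees (angle between yellow_lid's own z axis and vertical above 0.3 rad).
It fails at once if the lid beneath the yellow one is dragged more than 12 mm (distance of under_yellow from where it was at the start of the episode above 0.012 m).
It fails at once if the blue lid is moved more than 12 mm (distance of blue_lid from where it was at the start of the episode above 0.012 m).
It also fails if it takes over 32 s, if anything falls off the work surface, if the arm or the gripper's body presses on something with over 40 N, if the wrist force passes 120 N, or if a joint passes its speed limit or range.

### The arm

A 6-joint arm with a two-finger parallel gripper is mounted at the origin on the work surface. World frame = base frame: x ahead of the robot, y to its left, z up, the work surface at z = 0. Lengths are in mm, angles in rad, forces in N, time in s.
With the tool pointing down it reaches from about 350 to 775 mm from the base axis. Payload 5.5 kg.
Tool frame: the origin (TCP) lies on the centre line of the jaws, within the pads' length; the fingertips stand 11 mm ahead of it and the grasp point (between the pads) lies 8 mm behind it; z points along the fingers, y is the direction in which the jaws open and shut (so a half turn about z gives the same grasp; the last joint's range is limited). The gripper opens to 85 mm and grips with 20 to 120 N. Pads are 22 mm wide; open, the fingers measure 114 mm over their backs; the gripper's body (76 mm by 85 mm) begins 54 mm behind the grasp point. The pads swing forward as they close: fully open they stand 13 mm farther back than shut.
Start: joints at [1, 0.313, 0.046, 1.304, 0, 1.431], TCP at [240.149, 522.497, 202.823] pointing down, gripper open.
Joint ranges: [-2.76, 2.76], [-0.86, 1.69], [-1.03, 1.26], [-2.2, 2.34], [-1.47, 1.5], [-3.14, 3.14]. Speed limits (rad/s): [2.57, 2.57, 3.14, 3.14, 3.14, 3.14].

### API

Orientations are given as a unit quaternion [w, x, y, z].
In Python, from plant import manip gives the robot as it stands.
- The arm moves only by the tool drive_tool, never from a script. Its argument "commands" is a list of rows, each an object with "linear": the shift along the tool's x, y, z in m, a list of three; "yaw": the turn about the tool's z in rad; "hand": the closure, from 0 (fully open) to 1 (shut). In form: [{"linear": [x, y, z], "yaw": yaw, "hand": hand}, ...]. A call has exactly 5 rows; each row shifts and turns the commanded pose from where the row before left it, along the tool's axes as they then stand; what a row does not reach is not made up. A row lasts 1/12 s, in which the tool goes at most 41.7 mm and 7.16 degrees, less where a joint would pass 70% of its speed; a pose out of reach is approached as far as the arm can. A call is refused whole if a number of a shift passes 0.0417 or a number of a turn 0.125, either way. A call with a gripper value outside its range is refused whole. The fingers move at their own pace and stop on an object; "squeeze" is the grip in N (left out, the last holds). Time passes only in rows, so rows that do not move let the fingers close, or fill a call up. It gives the time, the measured TCP pose, the force and the opening at its end, in the units of the state.
- manip.read_state(): the state, without advancing time (a new reading comes with each control period).
- manip.capture(name): name is "scene" or "top"; returns (picture, depth): 420x560x3 uint8, red, green, blue; 420x560 float32, mm along the optical axis (not along the pixel's ray), 0 where there is no reading.
- manip.calibration(name): a dict with "fov_y" (degrees; the focal length in pixels is half the picture's height over the tangent of half this angle, whatever the lens; pixels are square), "cx", "cy" (the principal point, pixels), "rvec" (rotation vector, rad) and "tvec" (3), from world to camera coordinates, as OpenCV has them. Camera axes: x right, y down, z forward; pixel columns grow to the right and rows downward; lengths in mm; the calibration is good to about 2 mm. A picture is of the moment at which its call begins. calibration takes no time and is no camera call.
- manip.job_done(): hands the job in, once; it reports no verdict.
The state is a dict: "time": time; "joint_positions": joint angles; "joint_velocities": joint speeds; "joint_efforts": joint torques, N m; "position": TCP position; "tcp_rot": TCP orientation; "wrist_force": force on the tool from outside, world axes, zero at the start; "torque": the same for the moment, N m; "opening": finger opening in mm.
Only numpy, scipy, OpenCV 4.12 (cv2) and the standard library are available. Lean on these libraries where they do the work, as an engineer would, in place of code of your own. Each camera call takes 0.05 s, during which the arm holds its last target.

## Working session

There is one attempt and no reset: what is moved stays moved. The work goes in short steps, Python scripts to look and compute and a tool call to move; the robot and the scene stay as the last step left them, time stands still between calls to the robot, and variables do not carry over. Pictures are saved under pics/ and viewed, and the job is handed in when it is done.

Besides the shell and the picture viewer there is one more tool, called as name([rows], argument=value, ...), one row to a line, values as JSON. drive_tool: Moves the arm, as the interface text tells. Its arguments: {"type":"object","properties":{"commands":{"type":"array","items":{"type":"object","properties":{"linear":{"type":"array","items":{"type":"number"}},"yaw":{"type":"number"},"hand":{"type":"number"}}}},"squeeze":{"type":"number"}},"required":["commands"]}

```bash
mkdir -p pics; cat > h.py <<'E'
import numpy as np, cv2
from plant import manip
def cam(n):
    c=manip.calibration(n); f=210/np.tan(np.radians(c['fov_y'])/2)
    R=cv2.Rodrigues(np.array(c['rvec'],float))[0]; t=np.array(c['tvec'],float).ravel()
    return f,c['cx'],c['cy'],R,t
def ray(n,uv,z):
    f,cx,cy,R,t=cam(n); uv=np.atleast_2d(np.array(uv,float))
    d=np.c_[(uv[:,0]-cx)/f,(uv[:,1]-cy)/f,np.ones(len(uv))]@R
    o=-R.T@t; s=(z-o[2])/d[:,2]; return o+d*s[:,None]
def cloud(n,depth):
    f,cx,cy,R,t=cam(n); v,u=np.mgrid[:420,:560]
    P=np.stack([(u-cx)/f*depth,(v-cy)/f*depth,depth],-1)
    return (P-t)@R
E
python3 - <<'E'
from h import *
for n in('top','scene'):
    p,d=manip.capture(n); cv2.imwrite(f'pics/{n}0.png',p[...,::-1]); np.savez(f'{n}0.npz',p=p,d=d); print(manip.calibration(n))
s=manip.read_state(); print(s)
E
```

```text
{'fov_y': 50.240320671786144, 'cx': 276.6479014781167, 'cy': 215.00338379001997, 'rvec': array([ 2.15816785, -2.13048279,  0.17032345]), 'tvec': array([129.67162892, 486.86438081, 846.1801434 ])}
{'fov_y': 47.01032565590255, 'cx': 276.698559661717, 'cy': 210.53921868864825, 'rvec': array([ 0.85942455,  2.55507077, -1.07277335]), 'tvec': array([ 283.93401287, -239.77289922, 1302.92766183])}
{'time': 0.1, 'joint_positions': array([1.00040385e+00, 3.13967978e-01, 4.50497211e-02, 1.30362433e+00,
       8.37799894e-06, 1.43119973e+00]), 'joint_velocities': array([ 0.00077559, -0.00221577,  0.0034607 , -0.00106233, -0.00123593,
        0.00015011]), 'joint_efforts': array([ 2.37917528e-03, -4.81724596e+01,  2.99244618e+01,  1.27082635e-02,
       -1.71669194e-04,  2.07454133e-05]), 'position': array([239.82893496, 522.00698044, 201.95629791]), 'tcp_rot': array([-3.07414708e-04,  2.13736111e-01,  9.76891044e-01, -8.17232362e-04]), 'wrist_force': array([ 0.273057  , -0.2915225 , -0.00509574]), 'torque': array([ 0.02934838,  0.04400074, -0.02691665]), 'opening': 85.4492970969892}
```

View pics/top0.png

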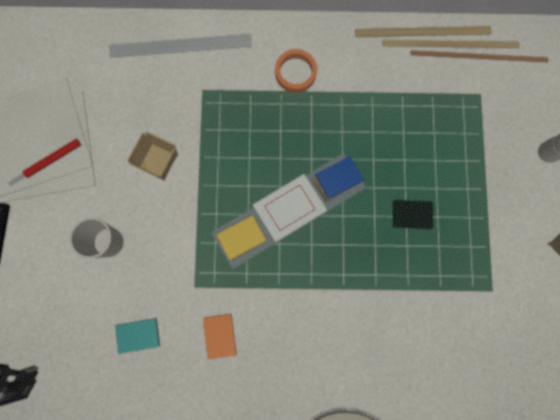

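View pics/scene0.png

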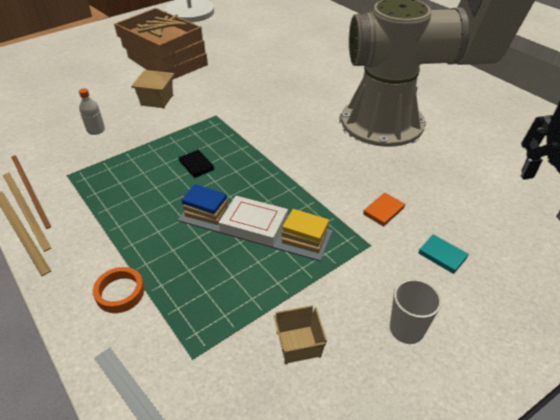

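Top view: the yellow lid is at (241,238) on the stack at the left end of the stand, the deck with its red outline is at (290,208), and the blue lid is at (340,177). The look-alikes are orange (220,336), turquoise (137,335) and black (413,214), all flat on the table away from the stand. I choose the yellow one at (241,238). In the scene view it is at (306,225), on top of bare lids.

```bash
cat > meas.py <<'E'
from h import *
def rect(mask,n,z):
    mask=cv2.morphologyEx(mask.astype(np.uint8),cv2.MORPH_OPEN,np.ones((3,3)))
    cs=cv2.findContours(mask,cv2.RETR_EXTERNAL,cv2.CHAIN_APPROX_NONE)[0]
    c=max(cs,key=cv2.contourArea)
    w=ray(n,c.reshape(-1,2),z)[:,:2].astype(np.float32)
    (x,y),(a,b),th=cv2.minAreaRect(w)
    if a>b: a,b,th=b,a,th+90
    # th: direction of the side 'a' ; long dir=th+90
    L=(th+90)%180
    return (round(x,1),round(y,1)),round(a,1),round(b,1),round(L,2),c.reshape(-1,2).mean(0).round()
def masks(p,n):
    h=cv2.cvtColor(p,cv2.COLOR_RGB2HSV); H,S,V=[h[...,i].astype(int) for i in range(3)]
    return dict(yellow=(H>18)&(H<32)&(S>150)&(V>120), blue=(H>105)&(H<130)&(S>120), red=((H<8)|(H>170))&(S>50))
E
python3 - <<'E'
from meas import *
for n in('top','scene'):
    z=np.load(n+'0.npz'); p,d=z['p'],z['d']; C=cloud(n,d); m=masks(p,n)
    box={'top':(170,280,210,370),'scene':(180,260,170,340)}[n]
    b=np.zeros((420,560),bool); b[box[0]:box[1],box[2]:box[3]]=1
    if n=='top': b[:]=0; b[150:270,205:370]=1
    for k,zz in(('yellow',51),('blue',51),('red',34)):
        mm=m[k]&b
        if mm.sum()<20: print(n,k,mm.sum());continue
        pts=C[mm&(d>0)]
        print(n,k,mm.sum(),rect(mm,n,zz) if k!='red' else '', 'cloud med',np.median(pts,0).round(1), 'z pct',np.percentile(pts[:,2],[5,50,95]).round(1))
        if k=='red':
            v,u=np.nonzero(mm); w=ray(n,np.c_[u,v],34)[:,:2].astype(np.float32); print('  red rect',cv2.minAreaRect(w))
    # deck white
    h=cv2.cvtColor(p,cv2.COLOR_RGB2HSV)
    dk=b&(h[...,1]<45)&(h[...,2]>150); print(n,'deck',dk.sum(),rect(cv2.morphologyEx((dk|(m['red']&b)).astype(np.uint8),cv2.MORPH_CLOSE,np.ones((7,7))),n,34))
    c=p[150:280,205:375] if n=='top' else p[170:270,170:345]
    cv2.imwrite(f'pics/crop_{n}.png',cv2.resize(c[...,::-1],None,fx=4,fy=4,interpolation=cv2.INTER_CUBIC))
E
```

```text
top yellow 7
top blue 1045 ((560.5, 14.1), 54.3, 77.1, 118.59, array([339., 177.])) cloud med [560.3  14.2  50.4] z pct [47.9 50.4 52.7]
top red 0
top deck 2505 ((501.8, 110.7), 84.8, 119.0, 122.32, array([290., 207.]))
scene yellow 819 ((437.6, 205.0), 56.1, 80.5, 119.08, array([306., 223.])) cloud med [437.4 205.8  50.6] z pct [48.3 50.6 52.8]
scene blue 773 ((561.5, 17.9), 61.0, 83.0, 118.33, array([204., 198.])) cloud med [561.9  18.4  50.5] z pct [44.2 50.5 52.8]
scene red 109  cloud med [500.4 109.6  34.4] z pct [32.2 34.4 36.2]
  red rect ((499.20660400390625, 109.32767486572266), (60.5813102722168, 84.61616516113281), 32.25168228149414)
scene deck 2417 ((499.2, 109.3), 86.8, 120.5, 122.73, array([254., 216.]))
```

View pics/crop_top.png

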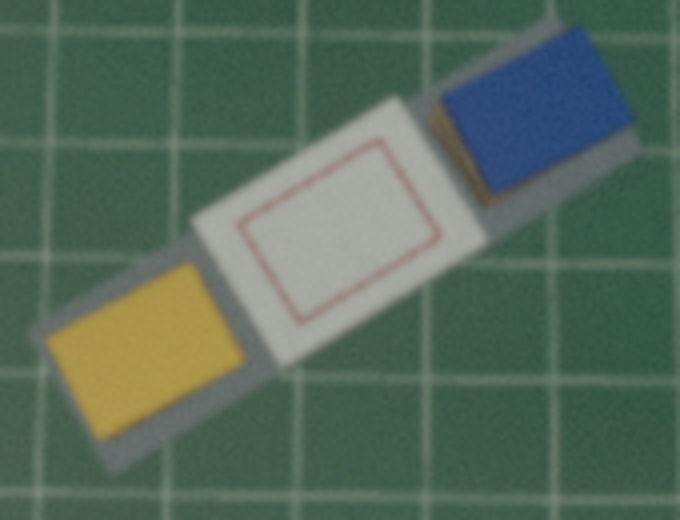

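View pics/crop_scene.png

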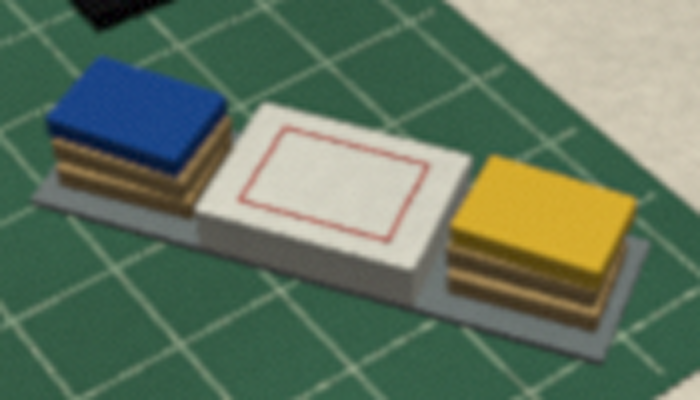

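```bash
cat > go.py <<'E'
import sys
from h import *
from scipy.spatial.transform import Rotation as Ro
def delta(tx,ty,tz,ang):
    s=manip.read_state(); w,x,y,z=s['tcp_rot']; R=Ro.from_quat([x,y,z,w]).as_matrix()
    a=np.degrees(np.arctan2(R[1,0],R[0,0])); 
    d=R.T@(np.array([tx,ty,tz])-s['position'])
    dy=-((ang-a+90)%180-90)
    print('t',round(s['time'],2),'pos',s['position'].round(1),'xang',a.round(2),'tilt z',R[:,2].round(3),'delta tool mm',d.round(1),'yaw rad',np.radians(dy).round(4),'F',s['wrist_force'].round(1),'open',round(s['opening'],1),'q',s['joint_positions'].round(2))
if __name__=='__main__': delta(*map(float,sys.argv[1:]))
E
python3 - <<'E'
from meas import *
z=np.load('top0.npz'); p,d=z['p'],z['d']; C=cloud('top',d)
h=cv2.cvtColor(p,cv2.COLOR_RGB2HSV); print(h[238,241],h[208,290])
b=np.zeros((420,560),bool); b[150:270,205:370]=1
y=b&(h[...,0]<35)&(h[...,0]>15)&(h[...,1]>110)&(h[...,2]>110)&(np.arange(560)[None]<275)
print(rect(y,'top',51),np.median(C[y&(d>0)],0))
r=b&((h[...,0]<12)|(h[...,0]>165))&(h[...,1]>35)&(h[...,2]>100)
v,u=np.nonzero(r); print(r.sum(),cv2.minAreaRect(ray('top',np.c_[u,v],34)[:,:2].astype(np.float32)))
E
python3 go.py 437.5 204 110 119
```

```text
[ 23 145 171] [ 47  11 168]
((438.7, 204.0), 55.9, 79.0, 119.16, array([241., 237.])) [438.95307662 204.04550735  50.34506779]
111 ((501.580322265625, 110.84021759033203), (59.788246154785156, 83.96867370605469), 32.480403900146484)
t 0.1 pos [239.8 522.  202. ] xang 155.32 tilt z [-0.001 -0.001 -1.   ] delta tool mm [-312.4 -206.2   92.2] yaw rad 0.6339 F [ 0.3 -0.3 -0. ] open 85.4 q [1.   0.31 0.05 1.3  0.   1.43]
```

Both views agree to about 2 mm. Yellow lid: (438,204.5), 56×80 mm, top at z≈50.5, long axis 119.1°. Deck: (500.4,110), axis 122.4°. Their distance is 113 mm, as described. Turning first.

drive_tool([
  {"linear":[0,0,0],"yaw":0.12,"hand":0},
  {"linear":[0,0,0],"yaw":0.124,"hand":0},
  {"linear":[0,0,0],"yaw":0.124,"hand":0},
  {"linear":[0,0,0],"yaw":0.124,"hand":0},
  {"linear":[0,0,0],"yaw":0.124,"hand":0},
], squeeze=25)

```text
time: 0.52
position: [240.0, 522.2, 202.2]
tcp_rot: [-0.0, 0.503, 0.865, -0.001]
wrist_force: [0.1, 0.1, 0.4]
opening: 85.4
```

```bash
python3 go.py 438.2 204.5 120 119.1
```

```text
t 0.52 pos [240.  522.2 202.2] xang 119.67 tilt z [-0.001 -0.001 -1.   ] delta tool mm [-374.1   15.1   82.4] yaw rad 0.0099 F [0.1 0.1 0.4] open 85.4 q [1.   0.31 0.05 1.3  0.   2.05]
```

drive_tool([
  {"linear":[-0.034,0.0014,0.004],"yaw":0.002,"hand":0},
  {"linear":[-0.034,0.0014,0.004],"yaw":0.002,"hand":0},
  {"linear":[-0.034,0.0014,0.004],"yaw":0.002,"hand":0},
  {"linear":[-0.034,0.0014,0.004],"yaw":0.002,"hand":0},
  {"linear":[-0.034,0.0014,0.004],"yaw":0.002,"hand":0},
])

```text
time: 0.93
position: [330.9, 377.0, 182.2]
tcp_rot: [-0.0, 0.504, 0.864, -0.0]
wrist_force: [0.2, 0.3, -0.1]
opening: 85.6
```

drive_tool([
  {"linear":[-0.034,0.0014,0.004],"yaw":0,"hand":0},
  {"linear":[-0.034,0.0014,0.004],"yaw":0,"hand":0},
  {"linear":[-0.034,0.0014,0.004],"yaw":0,"hand":0},
  {"linear":[-0.034,0.0014,0.004],"yaw":0,"hand":0},
  {"linear":[-0.034,0.0014,0.004],"yaw":0,"hand":0},
])

```text
time: 1.35
position: [420.6, 232.3, 162.4]
tcp_rot: [-0.0, 0.504, 0.864, -0.0]
wrist_force: [-0.3, 0.1, -0.8]
opening: 85.1
```

drive_tool([
  {"linear":[-0.02,0.001,0.01],"yaw":0,"hand":0},
  {"linear":[-0.014,0,0.01],"yaw":0,"hand":0},
  {"linear":[0,0,0.01],"yaw":0,"hand":0},
  {"linear":[0,0,0],"yaw":0,"hand":0},
  {"linear":[0,0,0],"yaw":0,"hand":0},
])

```text
time: 1.77
position: [436.8, 204.9, 132.1]
tcp_rot: [-0.001, 0.504, 0.864, -0.001]
wrist_force: [0.3, -0.2, -0.0]
opening: 85.5
```

```bash
python3 go.py 438.2 204.5 50 119.1
python3 - <<'E'
from h import *
p,d=manip.capture('scene'); cv2.imwrite('pics/scene1.png',cv2.resize(p[100:280,160:400,::-1],None,fx=3,fy=3))
E
```

```text
t 1.77 pos [436.8 204.9 132.1] xang 119.46 tilt z [-0.002 -0.    -1.   ] delta tool mm [-1.1  1.2 82.1] yaw rad 0.0062 F [ 0.3 -0.2 -0. ] open 85.5 q [ 0.27  0.17 -0.32  1.09  0.    1.33]
```

View pics/scene1.png

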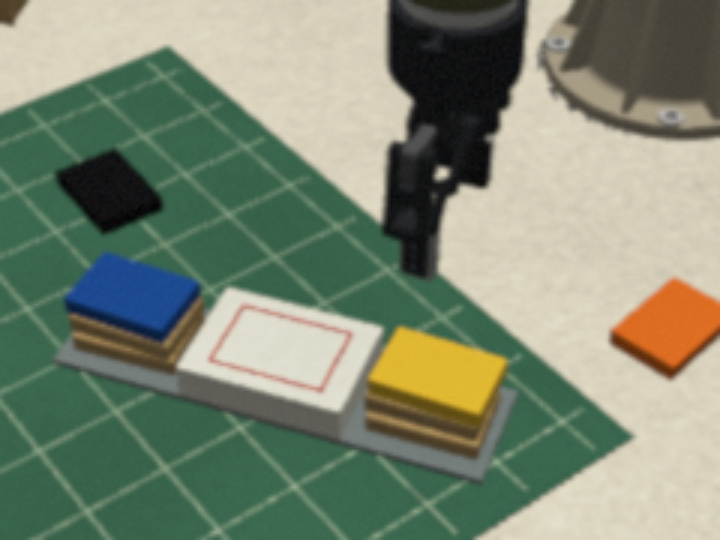

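```bash
python3 - <<'E'
from h import *
for n in('scene','top'):
    f,cx,cy,R,t=cam(n)
    for P in([436.8,204.9,132],[436.8,204.9,121],[436.8-.873*43,204.9-.488*43,132],[436.8+.873*43,204.9+.488*43,132],[437.6,205,51]):
        c=R@np.array(P)+t; print(n,P,(f*c[0]/c[2]+cx).round(),(f*c[1]/c[2]+cy).round(), 'crop',((f*c[0]/c[2]+cx-160)*3).round(),((f*c[1]/c[2]+cy-100)*3).round())
p,d=manip.capture('top'); cv2.imwrite('pics/top1.png',cv2.resize(p[120:300,170:410,::-1],None,fx=3,fy=3))
E
```

```text
scene [436.8, 204.9, 132] 307.0 193.0 crop 442.0 278.0
scene [436.8, 204.9, 121] 307.0 197.0 crop 442.0 291.0
scene [399.261, 183.916, 132] 315.0 179.0 crop 466.0 237.0
scene [474.339, 225.88400000000001, 132] 299.0 207.0 crop 417.0 322.0
scene [437.6, 205, 51] 306.0 223.0 crop 437.0 369.0
top [436.8, 204.9, 132] 237.0 234.0 crop 231.0 401.0
top [436.8, 204.9, 121] 238.0 234.0 crop 233.0 403.0
top [399.261, 183.916, 132] 249.0 255.0 crop 266.0 466.0
top [474.339, 225.88400000000001, 132] 226.0 212.0 crop 197.0 336.0
top [437.6, 205, 51] 240.0 238.0 crop 241.0 414.0
```

View pics/top1.png

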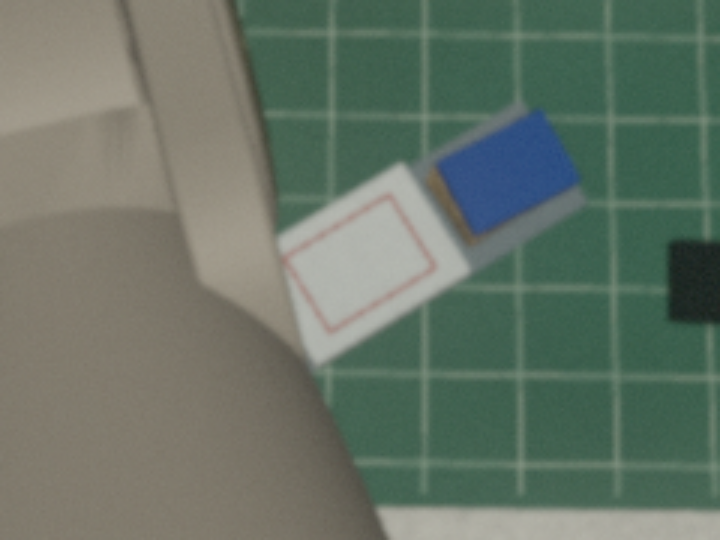

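```bash
python3 go.py 438.2 204.5 50 119.1; python3 - <<'E'
from h import *
p,d=manip.capture('scene'); C=cloud('scene',d); np.savez('s2.npz',p=p,d=d)
cv2.imwrite('pics/scene2.png',cv2.resize(p[100:280,160:400,::-1],None,fx=3,fy=3))
g=p.max(-1)<60
for v in range(130,215,4):
    u=np.nonzero(g[v,285:330])[0]+285
    u=u[d[v,u]>0]
    for seg in np.split(u,np.nonzero(np.diff(u)>2)[0]+1):
        if len(seg): print(v,seg[0],seg[-1],np.median(C[v,seg],0).round(0))
E
```

```text
t 1.87 pos [437.6 205.6 133.1] xang 119.52 tilt z [ 0.  0. -1.] delta tool mm [-1.2 -0.  83.1] yaw rad 0.0074 F [-0.6  0.9 -0. ] open 85.6 q [ 0.27  0.17 -0.31  1.09  0.    1.33]
130 296 328 [458. 232. 298.]
134 299 328 [457. 226. 291.]
138 297 325 [456. 220. 277.]
142 296 299 [475. 217. 274.]
142 305 325 [446. 227. 266.]
146 303 321 [451. 229. 262.]
150 290 294 [499. 231. 277.]
150 300 322 [455. 229. 256.]
154 290 322 [459. 231. 250.]
158 290 303 [495. 240. 265.]
158 310 322 [400. 189. 186.]
162 289 311 [493. 237. 255.]
166 289 307 [496. 239. 250.]
170 289 306 [488. 233. 230.]
174 288 305 [495. 240. 231.]
178 289 304 [498. 242. 226.]
182 294 303 [484. 232. 202.]
186 294 302 [485. 233. 194.]
190 295 302 [485. 235. 185.]
```

View pics/scene2.png

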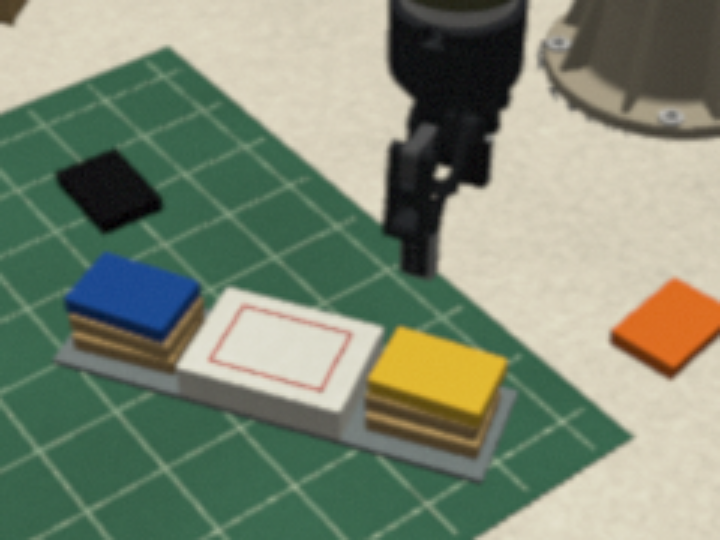

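```bash
python3 - <<'E'
from h import *
z=np.load('scene0.npz'); p,d=z['p'],z['d']; C=cloud('scene',d)
g=p.max(-1)<60
for v in range(100,185,6):
    u=np.nonzero(g[v,515:560])[0]+515
    u=u[d[v,u]>0]
    if len(u): print(v,u[0],u[-1],np.median(C[v,u],0).round(0))
f,cx,cy,R,t=cam('scene')
for P in([240,522,204],[240+.4176*48,522+.909*48,204],[240-.4176*48,522-.909*48,204]):
    c=R@np.array(P)+t; print(P,f*c[0]/c[2]+cx,f*c[1]/c[2]+cy)
cv2.imwrite('pics/s0c.png',cv2.resize(p[60:260,400:560,::-1],None,fx=3,fy=3))
z=np.load('s2.npz'); p,d=z['p'],z['d']; cv2.imwrite('pics/s2c.png',cv2.resize(p[60:260,220:380,::-1],None,fx=3,fy=3))
z=np.load('top0.npz'); p,d=z['p'],z['d']; C=cloud('top',d)
for v in range(360,410,4): 
    u=np.arange(0,40); u=u[(p[v,u].max(-1)<60)&(d[v,u]>0)]
    if len(u): print('top',v,u[0],u[-1],C[v,u].min(0).round(),C[v,u].max(0).round())
E
```

```text
106 558 559 [262. 492. 398.]
112 555 559 [267. 495. 391.]
118 536 559 [240. 479. 361.]
124 533 559 [226. 473. 342.]
130 529 559 [226. 474. 332.]
136 526 559 [224. 469. 315.]
142 522 559 [224. 466. 303.]
148 526 559 [243. 490. 319.]
154 527 559 [241. 492. 306.]
160 527 559 [235. 495. 294.]
166 524 559 [227. 483. 270.]
172 524 535 [224. 481. 258.]
178 523 527 [225. 479. 246.]
[240, 522, 204] 534.4640691118585 215.77581377425585
[260.0448, 565.6320000000001, 204] 553.1785017869427 237.88084005984285
[219.9552, 478.368, 204] 517.3292078384309 195.5365382682832
top 368 0 8 [240. 480. 309.] [241. 486. 317.]
top 372 0 36 [225. 470. 254.] [235. 491. 313.]
top 376 0 34 [221. 467. 262.] [230. 490. 311.]
top 380 0 34 [222. 453. 294.] [227. 488. 317.]
top 384 0 33 [218. 451. 296.] [228. 489. 345.]
top 388 0 30 [213. 454. 298.] [224. 466. 349.]
top 392 3 28 [208. 456. 297.] [219. 462. 348.]
top 396 4 26 [203. 458. 298.] [214. 464. 345.]
top 400 0 15 [203. 461. 317.] [210. 465. 347.]
top 404 0 2 [204. 464. 340.] [205. 465. 344.]
```

View pics/s0c.png

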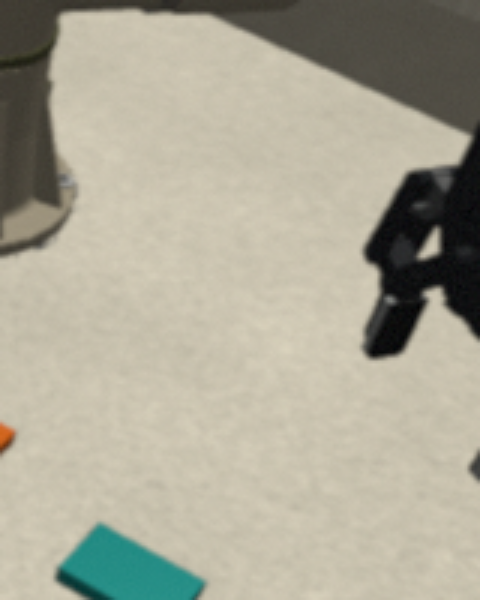

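View pics/s2c.png

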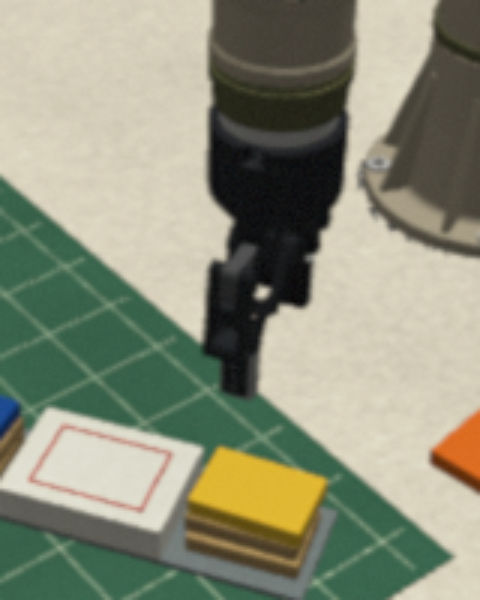

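The fingertips appear about 45 mm higher in the image (tip z≈182) than the reported TCP implies (≈134). I'll go down to a height that is safe under either reading, then look again.

drive_tool([
  {"linear":[-0.001,0,0.014],"yaw":0.006,"hand":0},
  {"linear":[0,0,0.014],"yaw":0,"hand":0},
  {"linear":[0,0,0.014],"yaw":0,"hand":0},
  {"linear":[0,0,0.006],"yaw":0,"hand":0},
  {"linear":[0,0,0],"yaw":0,"hand":0},
])

```text
time: 2.33
position: [437.3, 204.2, 84.0]
tcp_rot: [-0.001, 0.506, 0.862, -0.001]
wrist_force: [-0.6, -0.1, -0.6]
opening: 85.4
```

```bash
cat > look.py <<'E'
import sys
from h import *
p,d=manip.capture('scene'); C=cloud('scene',d); np.savez('last.npz',p=p,d=d)
cv2.imwrite(f'pics/{sys.argv[1]}.png',cv2.resize(p[130:270,220:380,::-1],None,fx=4,fy=4,interpolation=cv2.INTER_CUBIC))
g=p.max(-1)<60
for v in range(170,250,3):
    u=np.nonzero(g[v,270:340])[0]+270
    u=u[d[v,u]>0]
    for seg in np.split(u,np.nonzero(np.diff(u)>2)[0]+1):
        if len(seg)>3: print(v,seg[0],seg[-1],np.median(C[v,seg],0).round(0))
E
python3 go.py 438.2 204.5 50 119.1; python3 look.py a1
```

```text
t 2.33 pos [437.3 204.2  84. ] xang 119.18 tilt z [-0.002 -0.    -1.   ] delta tool mm [-0.2  1.  34. ] yaw rad 0.0013 F [-0.6 -0.1 -0.6] open 85.4 q [ 0.27  0.21 -0.39  0.97  0.    1.33]
170 301 320 [451. 228. 209.]
173 289 292 [499. 230. 228.]
173 299 320 [455. 228. 206.]
176 288 303 [493. 237. 225.]
176 307 320 [400. 190. 142.]
179 288 302 [496. 238. 220.]
179 309 320 [399. 187. 133.]
182 288 310 [492. 235. 211.]
185 288 308 [494. 236. 206.]
188 288 305 [495. 239. 201.]
191 289 305 [487. 235. 184.]
194 287 304 [495. 235. 183.]
197 287 304 [496. 239. 181.]
200 291 302 [497. 244. 178.]
203 293 301 [483. 230. 153.]
206 293 301 [484. 230. 145.]
209 294 301 [483. 233. 137.]
```

View pics/a1.png

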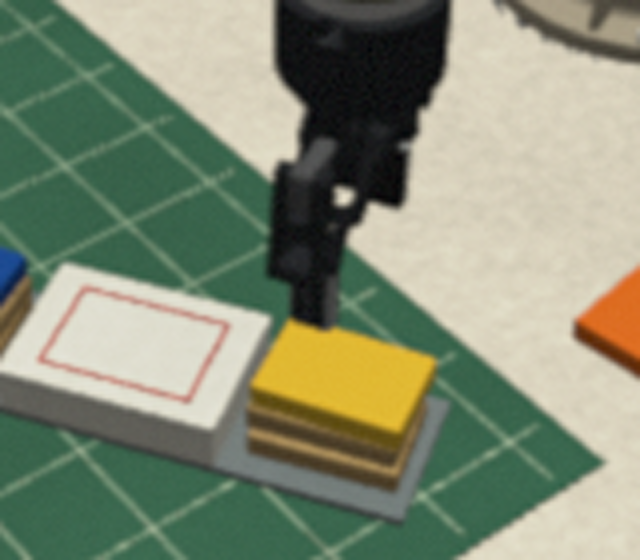

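drive_tool([
  {"linear":[0,0.001,0.01],"yaw":0,"hand":0},
  {"linear":[0,0,0.01],"yaw":0,"hand":0},
  {"linear":[0,0,0.01],"yaw":0,"hand":0},
  {"linear":[0,0,0.003],"yaw":0,"hand":0},
  {"linear":[0,0,0],"yaw":0,"hand":0},
])

```text
time: 2.8
position: [438.2, 204.0, 50.4]
tcp_rot: [-0.001, 0.507, 0.862, -0.001]
wrist_force: [-0.1, 1.2, -0.2]
opening: 85.4
```

```bash
python3 go.py 438.2 204.5 50 119.1; python3 look.py a2
```

```text
t 2.8 pos [438.2 204.   50.4] xang 119.1 tilt z [-0.003 -0.001 -1.   ] delta tool mm [0.4 0.3 0.4] yaw rad -0.0 F [-0.1  1.2 -0.2] open 85.4 q [ 0.27  0.25 -0.44  0.89  0.    1.33]
170 295 323 [460. 232. 216.]
173 296 321 [462. 227. 209.]
176 295 321 [456. 219. 197.]
179 294 317 [463. 222. 191.]
182 302 319 [449. 226. 179.]
185 300 319 [453. 228. 176.]
188 288 291 [499. 228. 195.]
188 298 319 [455. 226. 171.]
191 288 302 [494. 238. 192.]
191 306 318 [402. 189. 104.]
194 287 302 [496. 239. 185.]
197 287 309 [493. 235. 177.]
200 287 306 [495. 237. 172.]
203 287 304 [497. 236. 166.]
206 287 303 [491. 231. 150.]
209 287 303 [496. 238. 149.]
212 287 302 [499. 240. 145.]
215 293 300 [497. 246. 142.]
218 293 300 [485. 232. 116.]
221 293 300 [484. 232. 106.]
```

View pics/a2.png

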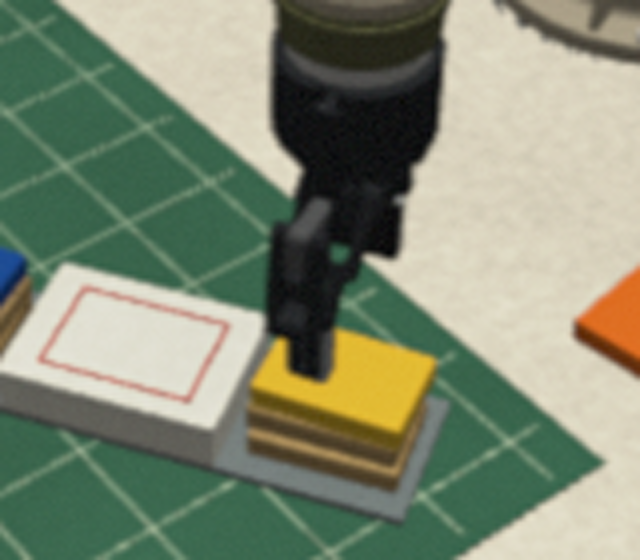

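The near fingertip clearly shows above the lid (tip ≈(297,224), z≈99), so the reported z or tip offset is about 47 mm off. From here I use the image for height and go down in checked steps.

drive_tool([
  {"linear":[0,0,0.01],"yaw":0,"hand":0},
  {"linear":[0,0,0.01],"yaw":0,"hand":0},
  {"linear":[0,0,0.008],"yaw":0,"hand":0},
  {"linear":[0,0,0.004],"yaw":0,"hand":0},
  {"linear":[0,0,0],"yaw":0,"hand":0},
])

```text
time: 3.27
position: [438.1, 204.0, 18.4]
tcp_rot: [-0.001, 0.507, 0.862, -0.001]
wrist_force: [0.1, 0.5, -0.7]
opening: 85.5
```

```bash
python3 go.py 438.2 204.5 50 119.1; python3 look.py a3|tail -8; python3 - <<'E'
from h import *
f,cx,cy,R,t=cam('scene')
for z in(50,60,70,80):
  c=R@np.array([438.2+.873*50,204+.488*50,z])+t; print(z,f*c[0]/c[2]+cx,f*c[1]/c[2]+cy)
E
```

```text
t 3.27 pos [438.1 204.   18.4] xang 119.1 tilt z [-0.002 -0.001 -1.   ] delta tool mm [  0.4   0.2 -31.6] yaw rad 0.0001 F [ 0.1  0.5 -0.7] open 85.5 q [ 0.27  0.28 -0.48  0.81  0.    1.33]
212 287 305 [494. 234. 140.]
215 287 303 [497. 237. 135.]
218 287 302 [495. 237. 126.]
221 287 302 [495. 236. 117.]
224 287 301 [497. 239. 114.]
227 292 300 [497. 245. 111.]
230 292 299 [485. 231.  82.]
233 292 299 [485. 231.  74.]
50 295.59790601363216 240.2348187819043
60 295.70802087430127 236.7427448226111
70 295.8198187724746 233.19729667381148
80 295.9333385915868 229.59724122465073
```

View pics/a3.png

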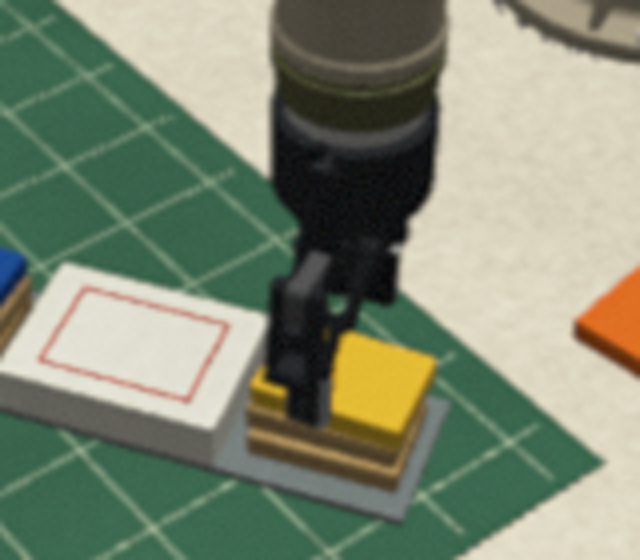

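drive_tool([
  {"linear":[0,0,0.006],"yaw":0,"hand":0},
  {"linear":[0,0,0.005],"yaw":0,"hand":0},
  {"linear":[0,0,0.003],"yaw":0,"hand":0},
  {"linear":[0,0,0],"yaw":0,"hand":0},
  {"linear":[0,0,0],"yaw":0,"hand":0},
])

```text
time: 3.73
position: [439.1, 204.3, 5.6]
tcp_rot: [-0.0, 0.507, 0.862, -0.0]
wrist_force: [0.3, 0.3, 0.4]
opening: 85.5
```

```bash
python3 go.py 438.2 204.5 50 119.1; python3 look.py a4|tail -4; python3 - <<'E'
from h import *
f,cx,cy,R,t=cam('scene')
for s in(43,57):
 for z in(36,40,50,60):
  c=R@np.array([438.2+.873*s,204+.488*s,z])+t; print(s,z,f*c[0]/c[2]+cx,f*c[1]/c[2]+cy)
E
```

```text
t 3.73 pos [439.1 204.3   5.6] xang 119.11 tilt z [-0. -0. -1.] delta tool mm [  0.6  -0.7 -44.4] yaw rad 0.0001 F [0.3 0.3 0.4] open 85.5 q [ 0.27  0.3  -0.5   0.77  0.    1.33]
230 286 300 [500. 239. 101.]
233 292 299 [493. 240.  87.]
236 291 299 [487. 232.  67.]
239 294 299 [485. 234.  60.]
43 36 296.7953320003919 242.5705531869333
43 40 296.84207167463614 241.20817649695425
43 50 296.96014623444864 237.76651733759735
43 60 297.08000303635714 234.27290905521514
57 36 294.08457376250504 247.5260373310334
57 40 294.1236284419158 246.16527384650945
57 50 294.222299083889 242.72733993903813
57 60 294.3224738065489 239.23700006877095
```

View pics/a4.png

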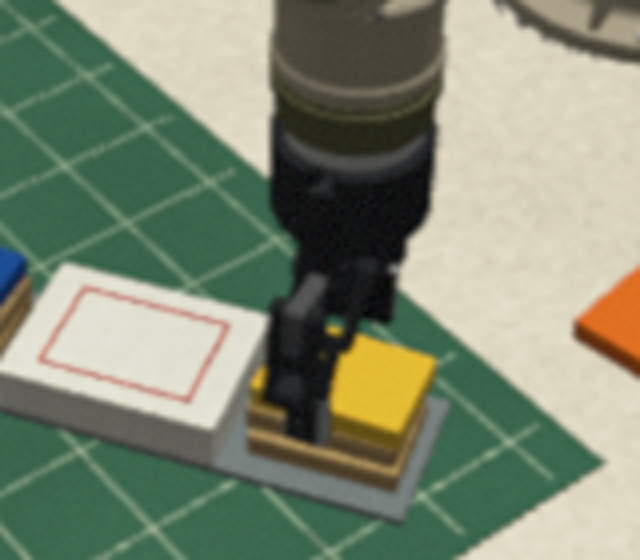

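drive_tool([
  {"linear":[0,0,0.001],"yaw":0,"hand":0.1},
  {"linear":[0,0,0],"yaw":0,"hand":0.2},
  {"linear":[0,0,0],"yaw":0,"hand":0.25},
  {"linear":[0,0,0],"yaw":0,"hand":0.27},
  {"linear":[0,0,0],"yaw":0,"hand":0.27},
], squeeze=20)

```text
time: 4.2
position: [439.4, 204.4, 4.9]
tcp_rot: [0.0, 0.507, 0.862, 0.0]
wrist_force: [-0.2, 0.3, 0.2]
opening: 62.5
```

```bash
python3 go.py 438.2 204.5 50 119.1; python3 look.py a5|tail -4
```

```text
t 4.2 pos [439.4 204.4   4.9] xang 119.11 tilt z [ 0.  0. -1.] delta tool mm [  0.7  -1.  -45.1] yaw rad 0.0001 F [-0.2  0.3  0.2] open 62.5 q [ 0.27  0.3  -0.5   0.77  0.    1.33]
230 291 302 [490. 238.  91.]
233 294 301 [476. 226.  65.]
236 293 301 [477. 227.  55.]
239 297 300 [474. 227.  47.]
```

View pics/a5.png

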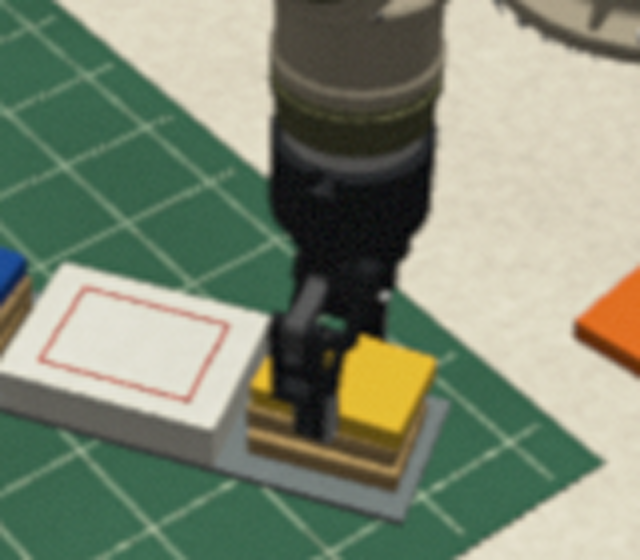

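drive_tool([
  {"linear":[0.0005,-0.001,-0.0015],"yaw":0,"hand":0.27},
  {"linear":[0,0,0],"yaw":0,"hand":0.31},
  {"linear":[0,0,0],"yaw":0,"hand":0.35},
  {"linear":[0,0,0],"yaw":0,"hand":0.4},
  {"linear":[0,0,0],"yaw":0,"hand":0.4},
], squeeze=20)

```text
time: 4.67
position: [438.2, 204.4, 6.6]
tcp_rot: [0.0, 0.507, 0.862, 0.0]
wrist_force: [-1.8, 0.4, 5.0]
opening: 55.7
```

```bash
python3 go.py 438.2 204.5 50 119.1; python3 look.py a6|tail -4; python3 - <<'E'
from h import *
z=np.load('last.npz'); cv2.imwrite('pics/a6z.png',cv2.resize(z['p'][195:265,270:340,::-1],None,fx=8,fy=8,interpolation=cv2.INTER_CUBIC))
E
```

```text
t 4.67 pos [438.2 204.4   6.6] xang 119.11 tilt z [ 0.  0. -1.] delta tool mm [  0.1   0.  -43.4] yaw rad 0.0002 F [-1.8  0.4  5. ] open 55.7 q [ 0.27  0.29 -0.5   0.77  0.    1.33]
227 290 304 [486. 232.  93.]
230 295 302 [484. 238.  88.]
233 295 302 [472. 224.  60.]
236 295 302 [472. 225.  50.]
```

View pics/a6z.png

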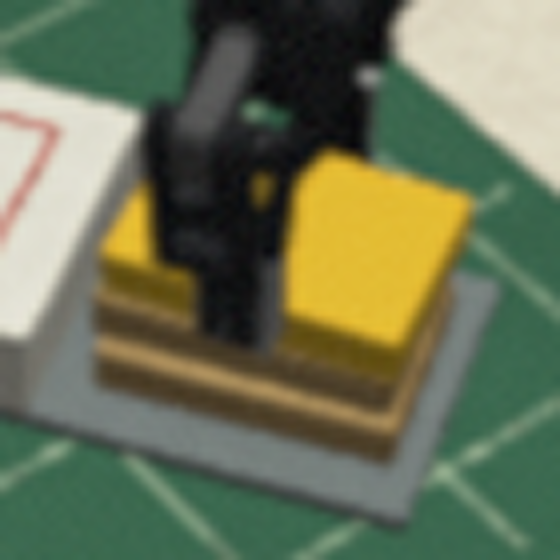

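The lid is gripped at 55.7 mm opening. The tip sits at crop (240,345), on the yellow lid's side, above the bare lid. I'll take the pressing load off by about 1 mm.

drive_tool([
  {"linear":[0,0,-0.0005],"yaw":0,"hand":0.4},
  {"linear":[0,0,-0.0005],"yaw":0,"hand":0.4},
  {"linear":[0,0,0],"yaw":0,"hand":0.4},
  {"linear":[0,0,0],"yaw":0,"hand":0.4},
  {"linear":[0,0,0],"yaw":0,"hand":0.4},
], squeeze=25)

```text
time: 5.13
position: [438.1, 204.3, 7.1]
tcp_rot: [-0.0, 0.507, 0.862, -0.0]
wrist_force: [0.0, -0.3, -0.6]
opening: 55.4
```

```bash
python3 go.py 500.4 110.1 7 122.4
```

```text
t 5.13 pos [438.1 204.3   7.1] xang 119.1 tilt z [-0.  0. -1.] delta tool mm [-1.126e+02  8.600e+00  1.000e-01] yaw rad -0.0575 F [ 0.  -0.3 -0.6] open 55.4 q [ 0.27  0.29 -0.5   0.78  0.    1.33]
```

Force is now −0.6 N, about the lid's own weight, so nothing presses on the lids below. Sliding.

drive_tool([
  {"linear":[-0.004,0.0003,0],"yaw":0,"hand":0.4},
  {"linear":[-0.008,0.0006,0],"yaw":0,"hand":0.4},
  {"linear":[-0.008,0.0006,0],"yaw":0,"hand":0.4},
  {"linear":[-0.008,0.0006,0],"yaw":0,"hand":0.4},
  {"linear":[-0.006,0.0006,0],"yaw":0,"hand":0.4},
])

```text
time: 5.55
position: [458.0, 174.8, 7.4]
tcp_rot: [0.0, 0.507, 0.862, 0.0]
wrist_force: [-0.3, 0.1, -1.0]
opening: 55.2
```

```bash
python3 go.py 500.4 110.1 7 122.4; python3 look.py b1|tail -3
```

```text
t 5.55 pos [458.  174.8   7.4] xang 119.06 tilt z [ 0. -0. -1.] delta tool mm [-77.2   5.6   0.4] yaw rad -0.0584 F [-0.3  0.1 -1. ] open 55.2 q [ 0.2   0.3  -0.48  0.78 -0.    1.26]
227 277 285 [493. 196.  65.]
230 278 285 [491. 195.  54.]
233 282 285 [488. 197.  48.]
```

View pics/b1.png

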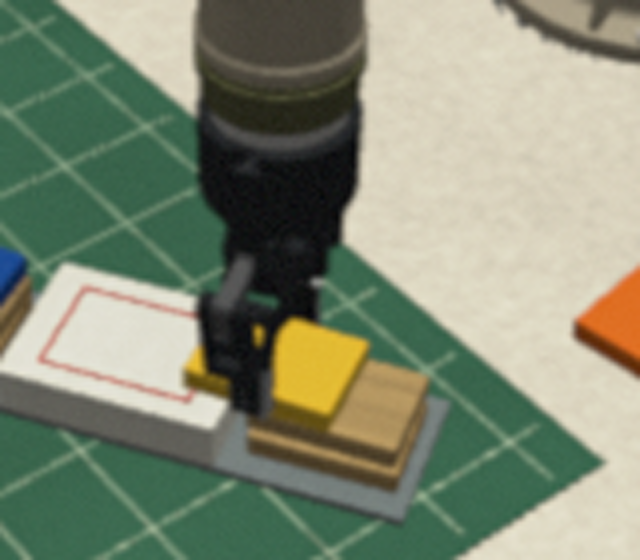

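Picture b1: the yellow lid is at about (290,365) in the crop, its leading end is over the deck edge, and the bare lids have not moved. Continuing.

drive_tool([
  {"linear":[-0.008,0.0006,0],"yaw":-0.01,"hand":0.4},
  {"linear":[-0.008,0.0006,0],"yaw":-0.01,"hand":0.4},
  {"linear":[-0.008,0.0006,0],"yaw":-0.01,"hand":0.4},
  {"linear":[-0.008,0.0006,0],"yaw":-0.01,"hand":0.4},
  {"linear":[-0.008,0.0006,0],"yaw":-0.01,"hand":0.4},
])

```text
time: 6.02
position: [480.3, 142.2, 7.3]
tcp_rot: [-0.0, 0.485, 0.875, 0.0]
wrist_force: [0.7, 0.2, -0.6]
opening: 55.5
```

drive_tool([
  {"linear":[-0.008,0.0006,0],"yaw":-0.008,"hand":0.4},
  {"linear":[-0.008,0.0006,0],"yaw":0,"hand":0.4},
  {"linear":[-0.008,0.0006,0],"yaw":0,"hand":0.4},
  {"linear":[-0.006,0.0004,0],"yaw":0,"hand":0.4},
  {"linear":[-0.004,0.0004,0],"yaw":0,"hand":0.4},
])

```text
time: 6.43
position: [500.9, 114.8, 7.3]
tcp_rot: [0.0, 0.482, 0.876, 0.0]
wrist_force: [0.2, 0.5, -0.2]
opening: 55.6
```

```bash
python3 go.py 500.4 110.1 7 122.4; cat > look2.py <<'E'
import sys
from meas import *
for n,(r0,r1,c0,c1) in dict(scene=(150,270,170,340),top=(130,280,200,400)).items():
    p,d=manip.capture(n); np.savez(f'last_{n}.npz',p=p,d=d)
    cv2.imwrite(f'pics/{sys.argv[1]}_{n}.png',cv2.resize(p[r0:r1,c0:c1,::-1],None,fx=3.5,fy=3.5,interpolation=cv2.INTER_CUBIC))
E
python3 look2.py c1
```

```text
t 6.43 pos [500.9 114.8   7.3] xang 122.39 tilt z [ 0.  0. -1.] delta tool mm [-3.7 -2.9  0.3] yaw rad -0.0002 F [ 0.2  0.5 -0.2] open 55.6 q [ 0.07  0.34 -0.43  0.8  -0.    1.07]
```

View pics/c1_scene.png

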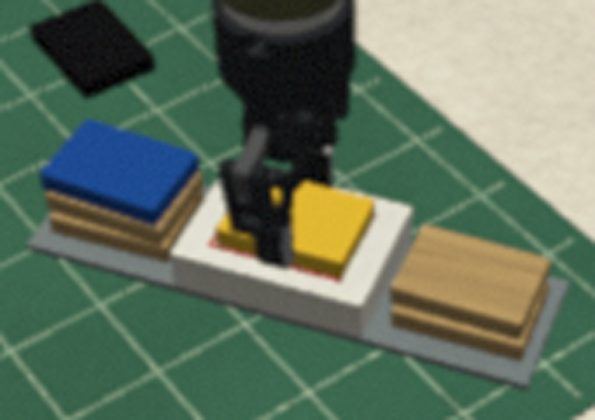

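drive_tool([
  {"linear":[-0.002,-0.0015,0],"yaw":0,"hand":0.4},
  {"linear":[-0.0015,-0.0014,0],"yaw":0,"hand":0.4},
  {"linear":[0,0,0.001],"yaw":0,"hand":0.4},
  {"linear":[0,0,0.001],"yaw":0,"hand":0.4},
  {"linear":[0,0,0],"yaw":0,"hand":0.4},
])

```text
time: 6.95
position: [499.3, 111.2, 5.1]
tcp_rot: [-0.0, 0.481, 0.876, -0.0]
wrist_force: [0.2, 0.6, 0.1]
opening: 55.4
```

```bash
python3 go.py 500.4 110.1 5 122.4; python3 look2.py c2
```

```text
t 6.95 pos [499.3 111.2   5.1] xang 122.45 tilt z [-0.  0. -1.] delta tool mm [-1.5  0.3  0.1] yaw rad 0.0008 F [0.2 0.6 0.1] open 55.4 q [ 0.06  0.34 -0.43  0.79  0.    1.07]
```

View pics/c2_scene.png

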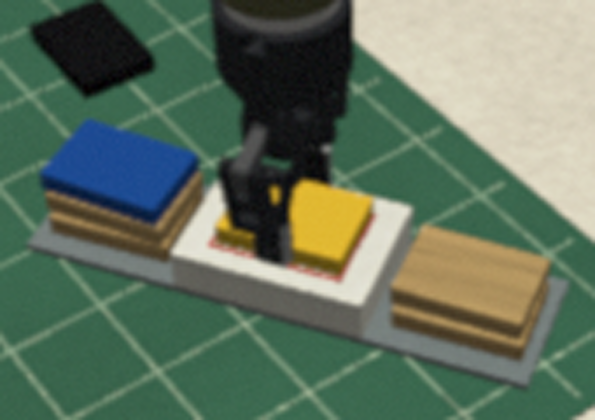

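drive_tool([
  {"linear":[-0.001,0,0.0004],"yaw":0,"hand":0.4},
  {"linear":[0,0,0.0004],"yaw":0,"hand":0.4},
  {"linear":[0,0,0],"yaw":0,"hand":0.4},
  {"linear":[0,0,0],"yaw":0,"hand":0.4},
  {"linear":[0,0,0],"yaw":0,"hand":0.4},
])

```text
time: 7.47
position: [500.4, 110.2, 4.7]
tcp_rot: [0.0, 0.482, 0.876, 0.0]
wrist_force: [-1.0, 0.4, 1.1]
opening: 55.5
```

Light contact with the deck (about +1 N). Releasing.

drive_tool([
  {"linear":[0,0,0],"yaw":0,"hand":0.3},
  {"linear":[0,0,0],"yaw":0,"hand":0.24},
  {"linear":[0,0,0],"yaw":0,"hand":0.16},
  {"linear":[0,0,0],"yaw":0,"hand":0.1},
  {"linear":[0,0,0],"yaw":0,"hand":0.1},
])

```text
time: 7.88
position: [500.1, 110.2, 4.4]
tcp_rot: [-0.0, 0.482, 0.876, 0.0]
wrist_force: [0.8, -0.5, 0.3]
opening: 76.9
```

drive_tool([
  {"linear":[0,0,-0.008],"yaw":0,"hand":0.1},
  {"linear":[0,0,-0.015],"yaw":0,"hand":0.1},
  {"linear":[0,0,-0.025],"yaw":0,"hand":0.1},
  {"linear":[0,0,-0.03],"yaw":0,"hand":0.1},
  {"linear":[0,0,-0.03],"yaw":0,"hand":0.1},
])

```text
time: 8.3
position: [499.5, 110.2, 113.8]
tcp_rot: [-0.001, 0.482, 0.876, -0.0]
wrist_force: [0.9, 0.1, 0.4]
opening: 76.8
```

drive_tool([
  {"linear":[0.035,0,-0.01],"yaw":0,"hand":0.1},
  {"linear":[0.035,0,-0.01],"yaw":0,"hand":0.1},
  {"linear":[0.035,0,-0.01],"yaw":0,"hand":0.1},
  {"linear":[0.035,0,0],"yaw":0,"hand":0.1},
  {"linear":[0.035,0,0],"yaw":0,"hand":0.1},
])

```text
time: 8.72
position: [406.0, 259.2, 144.2]
tcp_rot: [0.001, 0.482, 0.876, 0.001]
wrist_force: [0.2, -0.0, 0.2]
opening: 76.6
```

drive_tool([
  {"linear":[0.035,0,0],"yaw":0,"hand":0.1},
  {"linear":[0.035,0,0],"yaw":0,"hand":0.1},
  {"linear":[0.035,0,0],"yaw":0,"hand":0.1},
  {"linear":[0.02,0,0],"yaw":0,"hand":0.1},
  {"linear":[0,0,0],"yaw":0,"hand":0.1},
])

```text
time: 9.13
position: [337.1, 366.2, 143.2]
tcp_rot: [-0.0, 0.479, 0.878, 0.001]
wrist_force: [0.5, 1.5, 0.7]
opening: 77.0
```

```bash
python3 go.py 500.4 110.1 5 122.4; python3 look2.py d1; python3 - <<'E'
from meas import *
for n in('top','scene'):
    z=np.load(f'last_{n}.npz'); p,d=z['p'],z['d']; C=cloud(n,d); h=cv2.cvtColor(p,cv2.COLOR_RGB2HSV).astype(int)
    y=(h[...,0]<35)&(h[...,0]>18)&(h[...,1]>(130 if n=='top' else 165))&(h[...,2]>110)
    b=np.zeros_like(y); 
    if n=='top': b[150:270,205:370]=1
    else: b[180:260,180:345]=1
    y&=b; print(n,rect(y,n,49),C[y&(d>0)].mean(0).round(1), 'z',np.percentile(C[y&(d>0)][:,2],[5,95]).round(1))
    bl=(h[...,0]>105)&(h[...,0]<130)&(h[...,1]>120)&b; print(' blue',rect(bl,n,51))
E
```

```text
t 9.13 pos [337.1 366.2 143.2] xang 122.71 tilt z [-0.     0.001 -1.   ] delta tool mm [-303.9   -1.2  137.8] yaw rad 0.0055 F [0.5 1.5 0.7] open 77.0 q [ 0.66  0.19 -0.26  1.12  0.    1.66]
top ((499.3, 111.3), 52.9, 76.4, 122.51, array([289., 207.])) [499.3 111.3  48.3] z [45.8 50.8]
 blue ((560.5, 14.1), 54.2, 77.1, 118.62, array([339., 177.]))
scene ((499.9, 113.9), 55.4, 79.5, 122.9, array([254., 212.])) [500.2 114.   48.5] z [45.9 51. ]
 blue ((561.6, 17.9), 61.0, 83.0, 118.33, array([204., 198.]))
```

View pics/d1_scene.png

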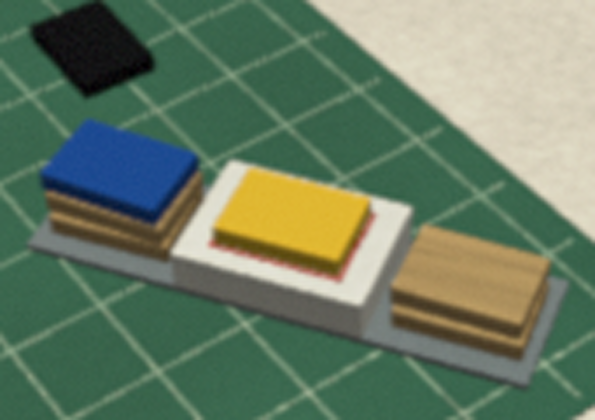

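View pics/d1_top.png

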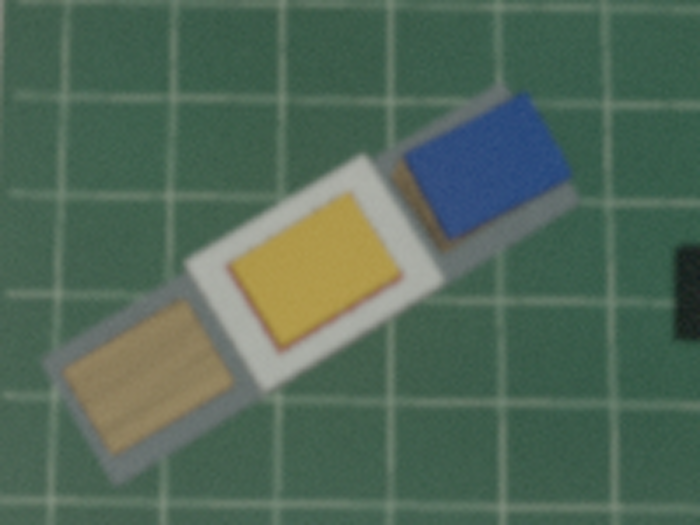

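The lid lies flat and square within the outline, the gripper is clear, and the blue lid reads exactly as before. Handing in.

```bash
python3 -c "
from plant import manip
print(manip.job_done())"
```

```text
the job is handed in; nothing more can be done
None
```

I slid the yellow lid onto the deck, let go of it, and handed the job in at about 9.2 s. I pinched it across its width, unloaded it by about 1 mm, slid it about 113 mm at its own level while turning it 3.3°, lowered it about 2.8 mm until it touched the deck, and opened the gripper.

**Final position:** The two cameras put the lid's centre at (499.3, 111.3) and (499.9, 113.9) mm. The deck's centre is about (500.4, 110). The worst case is about 4 mm off. The lid's long axis is at 122.5–122.9° against the deck's 122.4°, and its top is at about 48.4 mm (49 expected), so it lies flat.

**Other lids:** The blue lid's readings match the ones from before the move. The bare lid under the yellow one looks unmoved in the pictures, but I could not measure its start position because it was covered. The gripper is clear of everything.

**What disagreed:**
- **Gripper height:** The fingertips showed about 45 mm higher in the camera images than the reported TCP height implied. I set the grasp height by the images and checked it with the wrist force.
- **Camera difference:** The two cameras differ by about 2–3 mm on the lid's position, slightly more than the stated calibration of about 2 mm.

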